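# Sweep stray spacers out of a battery housing's seal channel

### The job

Two loose steel spacers have dropped into the U-shaped seal channel of the open battery housing. Take the blunt stylus from the middle of the tool stand, put its tip down in the channel at the closed end, behind both spacers, and guide it gently and slowly (about 5 cm a second at most whenever it is down in the channel) along the whole channel, round the nose and up to the other end, so that it sweeps both spacers into the square pocket there; use only the stylus on the spacers. Then hang the stylus upright in its hole again with the collar resting on the stand, and leave the bottle, cell pack, meter and tray where they are.

Things in the scene. Friction and masses are not known exactly. Their poses are not given: they have to be found in the camera images.
- housing: Black half shell, grey channel walls, of an e-bike battery, fixed, at any heading; origin on the bench, z up. Own frame, mm: channel 20 wide, 12 deep, floor z=30, rim z=42; centre line from the closed end (-90,-45) in +x to (30,-45), half circle about (30,0) to (30,45), in -x to the pocket's edge (-45,45). Cell stack inside the U (x -40..45, y +-24) up to z=77; end cap (x -135..-101, y +-58) up to z=68.
- chan_start (a point): Point on the channel floor 10 mm from the closed end wall, on the centre line, at (-80,-45) in the housing's frame.
- chan_bend_in (a point): Point on the channel floor's centre line where the first straight goes over into the half circle.
- chan_nose (a point): Point on the channel floor's centre line at the crown of the half circle (radius 45 mm), at (75,0) in the housing's frame.
- chan_bend_out (a point): Point on the channel floor's centre line where the half circle goes over into the second straight.
- chan_mouth (a point): Point on the channel floor's centre line 5 mm before the edge over the pocket, at (-40,45) in the housing's frame.
- pocket (a point): Centre of the pocket's floor: an open square pocket about 50 x 40 mm, its floor 26 mm below the channel floor, its rim level with the channel's rim.
- spacer_a: Solid steel disc 16 mm across and 8 mm thick, 14 g, lying flat on the floor of the channel's first straight, 40 mm or more from the closed end; origin at its centre. Polished: it slides easily on the smooth plastic.
- spacer_b: A second, equal steel disc, lying flat in the channel's second straight (between half circle and pocket); origin at its centre.
- stylus: Blunt stylus, about 60 g, hanging upright in the stand. Origin half-way up the grip of its handle, z up its axis, x and y square to the handle's faces. Grey handle 16 x 16 mm square, from 29 mm below to 35 mm above the origin; under it a round collar 24 mm across, 6 mm thick, then a steel shaft 8 mm across with a ball end.
- stylus_tip (a point): Lowest point of the stylus, 115 mm below its origin on its axis.
- stylus_collar (a point): Centre of the collar's underside, 35 mm below the stylus's origin, 80 mm above the tip.
- stand: Wooden tool stand, fixed, 140 (its x) x 56 (its y) x 110 mm high, origin on the bench under its centre. The stylus hangs in the middle, its handle square to the stand; 48 mm either side of it along the stand's x are two fixed tools with round handles 18 mm across, up to 45 mm above the top, so fingers fit beside the handle only along the stand's y.
- stand_hole (a point): Centre of the stylus's hole (14 mm across) at the top face of the stand, 110 mm above the bench. The top plate is 10 mm thick, open beneath.
- flux_bottle: Bottle 56 mm across, 120 mm high, standing loose; origin under its centre. Bystander.
- cell_pack: Loose silvery cell pack 110 x 60 x 37 mm with a blue band; origin under its centre. Bystander.
- meter: Grey hand meter 50 x 100 x 30 mm lying on the bench; origin under its centre. Bystander.
- screw_tray: Small open grey tray 90 x 70 x 28 mm; origin under its centre. Bystander.

How it is judged (in metres and radians):
On the way, in this order (a step that is already met when the one before it is completed fails the run):
1. the stylus tip is in the channel at the closed end (within 12 mm of the start point, below the rim) (horizontal distance between stylus_tip and chan_start below 0.012 m and z of stylus_tip in the frame of housing below 0.039 m), for 0.1 s.
2. then the tip is in the channel at the end of the first straight (horizontal distance between stylus_tip and chan_bend_in below 0.012 m and z of stylus_tip in the frame of housing below 0.039 m), for 0.05 s.
3. then the tip is in the channel at the nose (horizontal distance between stylus_tip and chan_nose below 0.012 m and z of stylus_tip in the frame of housing below 0.039 m), for 0.05 s.
4. then the tip is in the channel at the start of the second straight (horizontal distance between stylus_tip and chan_bend_out below 0.012 m and z of stylus_tip in the frame of housing below 0.039 m), for 0.05 s.
5. then the tip is in the channel at the mouth over the pocket (horizontal distance between stylus_tip and chan_mouth below 0.012 m and z of stylus_tip in the frame of housing below 0.039 m), for 0.05 s.
At the end, for the whole second after the job is handed in: Both spacers lie still in the pocket (within 35 mm of its centre, their centres below the channel floor), and the stylus hangs still and upright (within 0.12 rad) in its hole, its collar resting within 8 mm of the hole's centre on the stand's top (horizontal distance between each of spacer_a, spacer_b and pocket below 0.035 m and z of each of spacer_a, spacer_b in the frame of housing below 0.026 m and linear speed of each of spacer_a, spacer_b, stylus below 0.02 m/s and distance between stylus_collar and stand_hole below 0.008 m and angle between stylus's own z axis and vertical below 0.12 rad); the robot touches nothing.
It fails at once if the stylus moves faster than 10 cm/s while its tip is down in the channel (z of stylus_tip in the frame of housing below 0.039 m and horizontal distance between stylus_tip and housing below 0.11 m and linear speed of stylus above 0.1 m/s).
It fails at once if the stylus presses on the housing with more than 25 N (contact force between stylus and housing above 25 N).
It fails at once if the gripper or arm touches a spacer (contact force between any of the fingers, the arm and spacer_a above 0.5 N or contact force between any of the fingers, the arm and spacer_b above 0.5 N).
It fails at once if the bottle, cell pack, meter or tray is moved by more than 15 mm (distance of any of flux_bottle, cell_pack, meter, screw_tray from where it was at the start of the episode above 0.015 m).
It also fails if it takes over 72 s, if anything falls off the work surface, if the arm or the gripper's body presses on something with over 40 N, if the wrist force passes 120 N, or if a joint passes its speed limit or range.

### The arm

A 7-joint arm with a two-finger parallel gripper is mounted at the origin on the work surface. World frame = base frame: x ahead of the robot, y to its left, z up, the work surface at z = 0. Lengths are in m, angles in degrees, forces in N, time in s.
With the tool pointing down it reaches from about 0.425 to 0.875 m from the base axis. Payload 9.9 kg.
Tool frame: the origin (TCP) lies on the centre line of the jaws, within the pads' length; the fingertips stand 19 mm ahead of it and the grasp point (between the pads) is the TCP; z points along the fingers, x is the direction in which the jaws open and shut, and the axes are right-handed (so a half turn about z gives the same grasp; the last joint's range is limited). The gripper opens to 85 mm and grips with 20 to 120 N. Pads are 22 mm wide; open, the fingers measure 114 mm over their backs; the gripper's body (76 mm by 85 mm) begins 54 mm behind the grasp point. The pads swing forward as they close: fully open they stand 13 mm farther back than shut.
Start: joints at [-71.035, 32.985, 1.427, 82.34, -0.859, 64.687, -3.237], TCP at [0.272, 0.618, 0.25] pointing down, gripper open.
Joint ranges: [-157.87, 157.87], [-19.46, 123.44], [-87.15, 90], [11.01, 140.99], [-62.26, 242.26], [9.8, 113.94], [-161.44, 161.44]. Speed limits (degrees/s): [127.2, 127.2, 172.46, 172.46, 180, 180, 180].

### API

Orientations are given as a 3x3 rotation matrix whose columns are the frame's x, y, z axes.
In Python, from station import sensors, viewer, order gives the robot as it stands.
- The arm moves only by the tool carry_out, never from a script. Its argument "motion" is one flat list of numbers, 7 for each row, row after row: the turn, a rotation vector about the tool's x, y, z in rad, then the shift along the tool's x, y, z in cm, then the closure, from 0 (fully open) to 1 (shut). A call has 1 to 12 rows; each row shifts and turns the commanded pose from where the row before left it, along the tool's axes as they then stand; what a row does not reach is not made up. A row lasts 1/12 s, in which the tool goes at most 41.7 mm and 7.16 degrees, less where a joint would pass 70% of its speed; a pose out of reach is approached as far as the arm can. A call with a gripper value outside its range is refused whole. The fingers move at their own pace and stop on an object; "force" is the grip in N (left out, the last holds). Time passes only in rows, so rows that do not move let the fingers close. It gives the time, the measured TCP pose, the force and the opening at its end, in the units of the state.
- sensors.state(): the state, without advancing time (a new reading comes with each control period).
- viewer.get_image(name): name is "scene" or "side" or "wrist"; returns a dict with "pixels" (400x640x3 uint8, blue, green, red), "depth" (400x640 float32, m along the optical axis (not along the pixel's ray), 0 where there is no reading), "mtx" (3x3 intrinsics, pixels), "extrinsics" (4x4, takes a point from world to camera coordinates); the wrist camera has in their place "T_tool_cam" (4x4, takes a point from camera to tool coordinates, whose origin is the TCP and whose axes are the tool frame's). Camera axes: x right, y up, looking along -z (the intrinsics and any distortion apply to the point x, -y, -z); pixel columns grow to the right and rows downward; lengths in m; the calibration is good to about 2 mm. A picture is of the moment at which its call begins: read the wrist's pose just before it.
- order.job_done(): hands the job in, once; it reports no verdict.
Trained networks look in the newest picture that a camera, given by its name, has taken for a name from the list of things; names that differ only in an ending like _2 or _b are one class to them, and where a whole thing is asked for, a point or a joint stands for the part that bears it (a point fixed in the world has none). Each returns a list of dicts, best first, with "p" (0 to 1); they miss things now and then, are a little off and sometimes report something else, mostly with a low value. They report only what shows in the picture. A call takes as long as a camera call.
- viewer.find_in(camera, query): "xyz" ([x, y, z] in m, in world coordinates, good to about 4 mm: the middle of the surface that is visible of it).
The state is a dict: "time": time; "joints": joint angles; "dq": joint speeds; "joint_torque": joint torques, N m; "ee_pos": TCP position; "ee_rot": TCP orientation; "wrist_force": force on the tool from outside, world axes, zero at the start; "torque": the same for the moment, N m; "gripper_width": finger opening in m.
Only numpy, scipy, OpenCV 4.12 (cv2) and the standard library are available. Lean on these libraries where they do the work, as an engineer would, in place of code of your own. Each camera call takes 0.05 s, during which the arm holds its last target.

## Working session

There is one attempt and no reset: what is moved stays moved. The work goes in short steps, Python scripts to look and compute and a tool call to move; the robot and the scene stay as the last step left them, time stands still between calls to the robot, and variables do not carry over. Pictures are saved under pics/ and viewed, and the job is handed in when it is done.

Besides the shell and the picture viewer there is one more tool, called after "Call:" by a JSON object that holds its "api" and its "payload". carry_out: Moves the arm, as the interface text tells. Its arguments: {"type":"object","properties":{"motion":{"type":"array"},"force":{"type":"number"}},"required":["motion"]}

```bash
ls; mkdir -p pics
python3 - <<'E'
from station import sensors, viewer, order
import cv2,numpy as np
s=sensors.state(); print(s)
for n in ["scene","side","wrist"]:
    im=viewer.get_image(n); cv2.imwrite(f"pics/{n}0.png",im["pixels"]); print(n,im["mtx"],im.get("extrinsics"),im.get("T_tool_cam"))
    np.savez(f"{n}0.npz",**{k:v for k,v in im.items() if isinstance(v,np.ndarray)})
    for q in ["housing","stylus","stand","stand_hole","spacer_a","stylus_collar","chan_start","chan_nose","pocket","chan_mouth","chan_bend_in","chan_bend_out","flux_bottle","cell_pack","meter","screw_tray"]:
        try: print(n,q,[(np.round(d["xyz"],3).tolist(),round(d["p"],2)) for d in viewer.find_in(n,q)][:3])
        except Exception as e: print(q,e)
print(sensors.state()["time"])
E
```

```text
pics
{'time': 0.0, 'joints': array([-71.03585374,  33.03328277,   1.42296693,  82.38679665,
        -0.86017907,  64.68617858,  -3.23908551]), 'dq': array([-0.00909262, -0.06108174, -0.00396243,  0.04270105,  0.06044746,
       -0.01485187,  0.00433534]), 'joint_torque': array([ 5.31572380e-05, -7.65737629e+01,  2.24994108e+00, -2.85968542e+01,
        1.51072821e-02,  1.30863817e-02,  4.39030453e-05]), 'ee_pos': array([0.27183572, 0.61737934, 0.24943289]), 'ee_rot': array([[ 4.02991646e-01,  9.15203455e-01, -6.07215626e-04],
       [ 9.15202135e-01, -4.02992097e-01, -1.55594405e-03],
       [-1.66870846e-03,  7.13074144e-05, -9.99998605e-01]]), 'wrist_force': array([ 1.24868041, -0.81881908, -0.57495164]), 'torque': array([ 0.03833107, -0.03757446, -0.04906713]), 'gripper_width': 0.08533581615660998}
scene [[388.09079016   0.         323.72736021]
 [  0.         388.09079016 200.58878314]
 [  0.           0.           1.        ]] [[-0.8290032   0.55909914  0.01272186  0.50885411]
 [-0.4410186  -0.66756927  0.59987821  0.20092559]
 [ 0.34388411  0.49169038  0.79999018 -1.16124496]
 
[... 2230 characters left out ...]
8693 194.92591501]
 [  0.           0.           1.        ]] None [[ 9.99999822e-01 -3.76821491e-04  4.63360869e-04  9.07766927e-04]
 [-2.08960506e-04 -9.47548214e-01 -3.19612796e-01 -8.20235029e-02]
 [ 5.59493734e-04  3.19612642e-01 -9.47548123e-01 -1.24089656e-01]
 [ 0.00000000e+00  0.00000000e+00  0.00000000e+00  1.00000000e+00]]
wrist housing []
wrist stylus []
wrist stand [([0.429, 0.34, 0.091], 0.59)]
wrist stand_hole [([0.434, 0.33, 0.083], 0.55)]
wrist spacer_a []
wrist stylus_collar []
wrist chan_start []
wrist chan_nose []
wrist pocket []
wrist chan_mouth []
wrist chan_bend_in []
wrist chan_bend_out []
wrist flux_bottle []
wrist cell_pack []
wrist meter []
wrist screw_tray []
2.55
```

View pictures.

View pics/scene0.png

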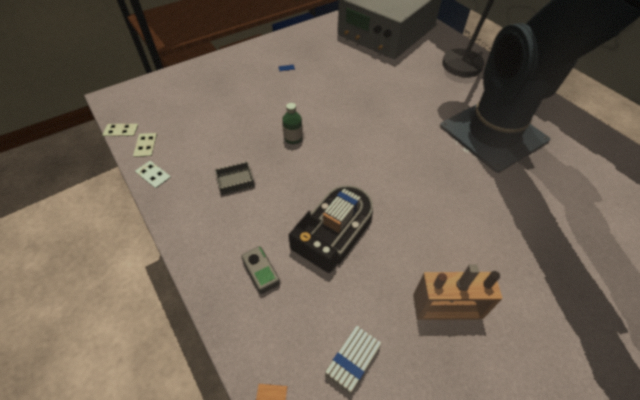

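View pics/side0.png

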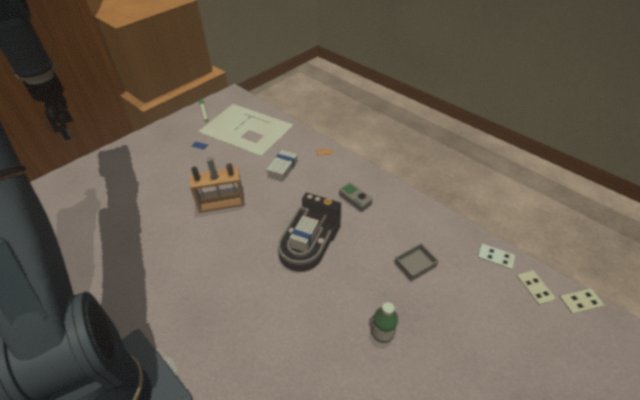

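View pics/wrist0.png

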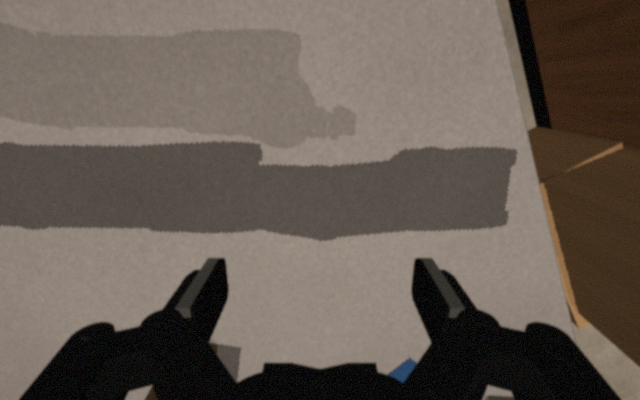

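```bash
cat > h.py <<'E'
import numpy as np,cv2
def cloud(d):
    dep=d["depth"].astype(float);K=d["mtx"];v,u=np.mgrid[0:dep.shape[0],0:dep.shape[1]]
    P=np.stack([(u-K[0,2])/K[0,0]*dep,-(v-K[1,2])/K[1,1]*dep,-dep],-1)
    if "extrinsics" in d: T=np.linalg.inv(d["extrinsics"])
    else: T=d["T_wt"]@d["T_tool_cam"]
    W=P@T[:3,:3].T+T[:3,3]; W[dep<=0]=np.nan
    return W
E
python3 - <<'E'
from h import *
for n in ["scene","side"]:
    d=dict(np.load(n+"0.npz")); W=cloud(d); 
    b=(abs(W[...,0]-.6)<.05)&(abs(W[...,1]+.15)<.05); print(n,"bench z",np.nanmedian(W[b][:,2]))
    for name,c,r,zs in [("standtop",(.51,.31),.1,(.1,.12)),("handle",(.51,.31),.06,(.125,.2)),("cap",(.6,.03),.16,(.061,.0715)),("stack",(.6,.03),.16,(.0725,.085))]:
        m=(np.hypot(W[...,0]-c[0],W[...,1]-c[1])<r)&(W[...,2]>zs[0])&(W[...,2]<zs[1])
        p=W[m]; 
        if len(p)<4: print(name,len(p)); continue
        q=p[:,:2].astype(np.float32)*1000
        print(name,len(p),p.mean(0).round(4),cv2.minAreaRect(q),p.min(0).round(3),p.max(0).round(3))
d=dict(np.load("scene0.npz")); im=d["pixels"]
cv2.imwrite("pics/c1.png",np.hstack([cv2.resize(im[170:290,270:390],(400,400),interpolation=cv2.INTER_CUBIC),cv2.resize(im[240:340,400:500],(400,400),interpolation=cv2.INTER_CUBIC)]))
E
```

```text
scene bench z -7.534865403718838e-05
standtop 1661 [0.511  0.3127 0.1094] ((503.4257507324219, 310.2809143066406), (56.75006866455078, 141.75624084472656), 56.8135871887207) [0.437 0.249 0.1  ] [0.577 0.371 0.12 ]
handle 535 [0.5052 0.3122 0.1515] ((504.750732421875, 309.4731750488281), (17.74053955078125, 110.95654296875), 56.68077850341797) [0.455 0.276 0.125] [0.552 0.345 0.182]
cap 872 [0.6583 0.0438 0.0676] ((610.0572509765625, 22.201705932617188), (181.29713439941406, 114.2629165649414), 21.33052635192871) [ 0.522 -0.029  0.061] [0.712 0.105 0.071]
stack 453 [0.5671 0.0053 0.0747] ((603.5494995117188, 21.330280303955078), (165.16970825195312, 67.61993408203125), 23.092967987060547) [ 0.522 -0.029  0.073] [0.69  0.085 0.08 ]
side bench z 0.0008203411809687422
standtop 656 [0.4983 0.3054 0.1112] ((502.74114990234375, 311.40728759765625), (61.758087158203125, 140.69171142578125), 57.54217529296875) [0.429 0.251 0.1  ] [0.577 0.374 0.12 ]
handle 238 [0.5008 0.3074 0.1509] ((503.9836730957031, 309.09600830078125), (22.729955673217773, 109.16388702392578), 57.099403381347656) [0.455 0.275 0.125] [0.551 0.346 0.186]
cap 429 [0.6465 0.0343 0.0676] ((608.6995849609375, 22.05706024169922), (179.83541870117188, 114.02442932128906), 20.963375091552734) [ 0.518 -0.031  0.061] [0.709 0.104 0.071]
stack 423 [0.5704 0.0067 0.0755] ((606.2188720703125, 17.49364471435547), (171.76551818847656, 61.05759048461914), 23.063344955444336) [ 0.518 -0.029  0.073] [0.694 0.079 0.081]
```

View pics/c1.png

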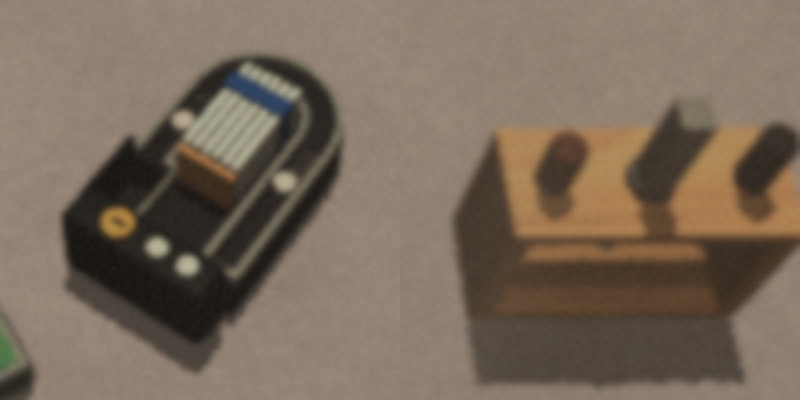

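Run:
```python
from h import *
for n in ["scene","side"]:
    d=dict(np.load(n+"0.npz")); W=cloud(d)
    for name,zs,c in [("cap",(.064,.072),lambda p:p[:,0]*.92+p[:,1]*.39>.62),("stack",(.0745,.08),lambda p:p[:,0]*.92+p[:,1]*.39<.61)]:
        m=(np.hypot(W[...,0]-.6,W[...,1]-.03)<.16)&(W[...,2]>zs[0])&(W[...,2]<zs[1]); p=W[m]; p=p[c(p)]
        print(n,name,len(p),p.mean(0).round(4),cv2.minAreaRect(p[:,:2].astype(np.float32)*1000))
```

```text
scene cap 638 [0.6788 0.0509 0.0678] ((678.811279296875, 48.991615295410156), (33.82916259765625, 114.22280883789062), 20.99600601196289)
scene stack 222 [0.5602 0.0025 0.0759] ((566.73486328125, 3.6579971313476562), (80.4959716796875, 49.400291442871094), 19.328697204589844)
side cap 304 [0.6751 0.0465 0.0685] ((675.8865356445312, 47.7943229675293), (35.98551940917969, 114.01676940917969), 20.921720504760742)
side stack 266 [0.5603 0.0034 0.0764] ((564.2703857421875, 6.071739196777344), (84.17869567871094, 48.994964599609375), 22.693323135375977)
```

Call:
{"api": "carry_out", "payload": {"motion": [0,0,0,-2.1,2.94,0,0,0,0,0,-2.1,2.94,0,0,0,0,0,-2.1,2.94,0,0,0,0,0,-2.1,2.94,0,0,0,0,0,-2.1,2.94,0,0,0,0,0,-2.1,2.94,0,0,0,0,0,-2.1,2.94,0,0,0,0,0,-2.1,2.94,0,0,0,0,0,-2.1,2.94,0,0,0,0,0,-2.1,2.94,0,0]}}

```text
time: 3.38
ee_pos: [0.4572, 0.3055, 0.2506]
ee_rot: [[0.403, 0.915, 0.0], [0.915, -0.403, 0.0], [0.0, 0.0, -1.0]]
wrist_force: [0.7, 0.2, -0.3]
gripper_width: 0.0856
```

Call:
{"api": "carry_out", "payload": {"motion": [0,0,0,-2.1,2.94,0,0,0,0,0,-2.1,2.94,0,0,0,0,0,-2.1,2.94,0,0,0,0,0,-2.1,2.94,0,0,0,0,0,-2.1,2.94,0,0,0,0,0,-2.1,2.94,0,0,0,0,0,-2.1,2.94,0,0,0,0,0,-2.1,2.94,0,0,0,0,0,-2.1,2.94,0,0,0,0,0,-2.1,2.94,0,0,0,0,0,0,0,0,0,0,0,0,0,0,0,0]}}

```text
time: 4.38
ee_pos: [0.6414, -0.0064, 0.2499]
ee_rot: [[0.407, 0.913, -0.0], [0.913, -0.407, -0.001], [-0.001, 0.0, -1.0]]
wrist_force: [-0.4, 0.9, -1.3]
gripper_width: 0.0853
```

```bash
cat >> h.py <<'E'
def snap(tag):
    from station import sensors,viewer
    import time
    s=sensors.state(); im=viewer.get_image("wrist")
    T=np.eye(4);T[:3,:3]=s["ee_rot"];T[:3,3]=s["ee_pos"]
    d={"pixels":im["pixels"],"depth":im["depth"],"mtx":im["mtx"],"T_tool_cam":im["T_tool_cam"],"T_wt":T}
    np.savez(tag+".npz",**d); cv2.imwrite(f"pics/{tag}.png",im["pixels"])
    print(s["time"],s["ee_pos"],s["ee_rot"].round(4).tolist(),np.abs(s["dq"]).max())
    return d
E
python3 - <<'E'
from h import *
d=snap("w1")
from station import viewer
for q in ["housing","spacer_a"]: print(q,[(np.round(x["xyz"],4).tolist(),round(x["p"],2)) for x in viewer.find_in("wrist",q)])
E
```

```text
4.3833 [ 0.64140862 -0.00642901  0.24992468] [[0.407, 0.9134, -0.0001], [0.9134, -0.407, -0.0011], [-0.001, 0.0003, -1.0]] 2.6295306857391867
housing [([0.5883, 0.0177, 0.0399], 0.97)]
spacer_a [([0.5569, 0.0441, 0.0368], 0.77)]
```

View pics/w1.png

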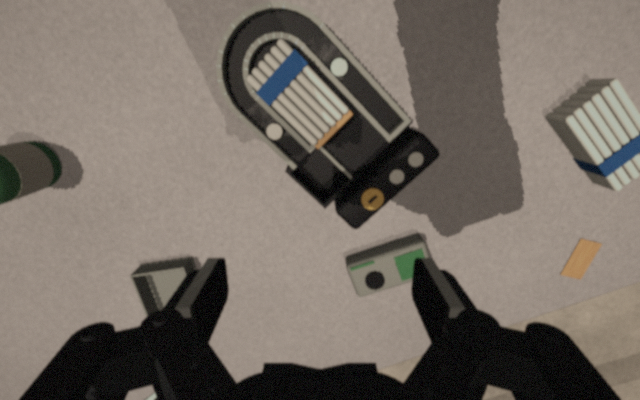

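```bash
cat > fit.py <<'E'
from h import *
import sys
d=dict(np.load(sys.argv[1]+".npz")); W=cloud(d)
near=np.hypot(W[...,0]-.59,W[...,1]-.02)<.16
P=W[near]; 
u=np.array([-.9336,-.3584])
for name,zs in [("cap",(.0655,.0705)),("stack",(.0745,.0795)),("floor",(.0275,.0325)),("rim",(.0405,.0435))]:
    s=(P[:,2]>zs[0])&(P[:,2]<zs[1]); p=P[s]; t=(p[:,:2]-[.5675,.006])@u
    if name=="cap": p=p[t<-.095]
    if name=="stack": p=p[abs(t)<.06]
    print(name,len(p),np.median(p[:,2]),cv2.minAreaRect(p[:,:2].astype(np.float32)*1000))
# floor fit: points with z in floor range should lie on the centreline within 10mm
def sd(h): # distance to centre line, h in mm
    x,y=h[:,0],h[:,1]
    a=np.hypot(x-np.clip(x,-90,30),y+45); b=np.where(x>30,abs(np.hypot(x-30,y)-45),1e3); c=np.hypot(x-np.clip(x,-45,30),y-45)
    return np.minimum(np.minimum(a,b),c)
fl=P[(P[:,2]>.027)&(P[:,2]<.033)][:,:2]*1000
rm=P[(P[:,2]>.040)&(P[:,2]<.044)][:,:2]*1000
cap=P[(P[:,2]>.0655)&(P[:,2]<.0705)][:,:2]*1000
stk=P[(P[:,2]>.0745)&(P[:,2]<.0795)][:,:2]*1000
def tohouse(p,q):
    c,s=np.cos(q[2]),np.sin(q[2]); r=p-q[:2]; return np.stack([r[:,0]*c+r[:,1]*s,-r[:,0]*s+r[:,1]*c],1)
def box(h,x0,x1,y0,y1): 
    dx=np.maximum(np.maximum(x0-h[:,0],h[:,0]-x1),0);dy=np.maximum(np.maximum(y0-h[:,1],h[:,1]-y1),0);return np.hypot(dx,dy)
def cost(q):
    c=0
    f=sd(tohouse(fl,q)); c+=np.minimum(np.maximum(f-10,0),6).sum()
    f=sd(tohouse(rm,q)); c+=np.minimum(np.maximum(10-f,0),6).sum()
    h=tohouse(cap,q); c+=np.minimum(box(h,-135,-101,-58,58),6).sum()
    h=tohouse(stk,q); c+=np.minimum(box(h,-40,45,-24,24),6).sum()
    return c
from scipy.optimize import minimize
best=None
for dx in(-4,0,4):
  for dy in (-4,0,4):
    for a in(199,201,203):
      r=minimize(cost,[567.5+dx,6+dy,np.radians(a)],method="Nelder-Mead",options=dict(initial_simplex=[[567.5+dx,6+dy,np.radians(a)],[570.5+dx,6+dy,np.radians(a)],[567.5+dx,9+dy,np.radians(a)],[567.5+dx,6+dy,np.radians(a+1.5)]]))
      if best is None or r.fun<best.fun: best=r
q=best.x; print(len(fl),len(rm),len(cap),len(stk),best.fun,q[:2],np.degrees(q[2]))
np.save("q.npy",q)
c,s=np.cos(q[2]),np.sin(q[2]); R=np.array([[c,-s],[s,c]])
def path():
    L=[(x,-45) for x in range(-90,31,5)]+[(30+45*np.cos(t),45*np.sin(t)) for t in np.radians(np.arange(-85,90,5))]+[(x,45) for x in range(30,-46,-5)]
    return np.array(L,float)
def proj(h,z):
    w=np.c_[(h@R.T+q[:2])/1000,np.full(len(h),z/1000)]
    T=np.linalg.inv(d["T_wt"]@d["T_tool_cam"]); p=w@T[:3,:3].T+T[:3,3]; K=d["mtx"]
    return np.c_[K[0,0]*p[:,0]/-p[:,2]+K[0,2],K[1,1]*-p[:,1]/-p[:,2]+K[1,2]]
im=d["pixels"].copy(); S=4; x0,y0=210,0
im=cv2.resize(im[0:235,210:450],None,fx=3.2,fy=2.5 if 0 else 2.5,interpolation=cv2.INTER_CUBIC)
def dr(h,z,col,cl=False):
    p=((proj(np.array(h,float),z)-[x0,y0])*[3.2,2.5]).round().astype(int); cv2.polylines(im,[p.reshape(-1,1,2)],cl,col,1)
dr(path(),30,(0,0,255))
dr([(-135,-58),(-101,-58),(-101,58),(-135,58)],68,(0,255,255),True)
dr([(-40,-24),(45,-24),(45,24),(-40,24)],77,(255,255,0),True)
for r in (35,55): dr([(x,-r) for x in (-90,30)]+[(30+r*np.cos(t),r*np.sin(t)) for t in np.radians(np.arange(-85,90,5))]+[(30,r),(-45,r)],42,(0,255,0))
cv2.imwrite("pics/ov_"+sys.argv[1]+".png",im)
# spacers
hsv=cv2.cvtColor(d["pixels"],cv2.COLOR_BGR2HSV)
H=tohouse(W[...,:2].reshape(-1,2)*1000,q).reshape(400,640,2)
m=near&(hsv[...,2]>150)&(hsv[...,1]<70)&(W[...,2]>.034)&(W[...,2]<.0415)&(sd(H.reshape(-1,2)).reshape(400,640)<10)
n,l,st,ce=cv2.connectedComponentsWithStats(m.astype(np.uint8))
for i in range(1,n):
    if st[i,4]>15: print("blob",st[i,4],ce[i],W[l==i].mean(0).round(4),H[l==i].mean(0).round(1))
E
python3 fit.py w1
```

```text
cap 2957 0.06802557630869299 ((676.6005249023438, 50.647850036621094), (32.01771545410156, 113.13272857666016), 21.192705154418945)
stack 2544 0.0756694031655567 ((565.151611328125, 7.222240447998047), (82.59104919433594, 49.19453811645508), 22.235790252685547)
floor 9904 0.030359198331119275 ((575.5626831054688, 9.979164123535156), (187.42498779296875, 127.74730682373047), 20.556190490722656)
rim 4485 0.0422584142789722 ((576.2222900390625, 6.906120300292969), (196.2200164794922, 128.2896728515625), 21.129613876342773)
10013 4838 3367 2544 23895.696411174908 [567.66181829   7.68396018] 200.93300592403355
blob 215 [338.63255814  66.70232558] [0.5583 0.0513 0.0384] [ -6.9 -44.1]
blob 167 [273.83832335 131.08383234] [ 0.5879 -0.0334  0.0383] [-4.3 45.6]
```

```bash
ls pics
```

```text
c1.png
ov_w1.png
scene0.png
side0.png
w1.png
wrist0.png
```

View pics/ov_w1.png

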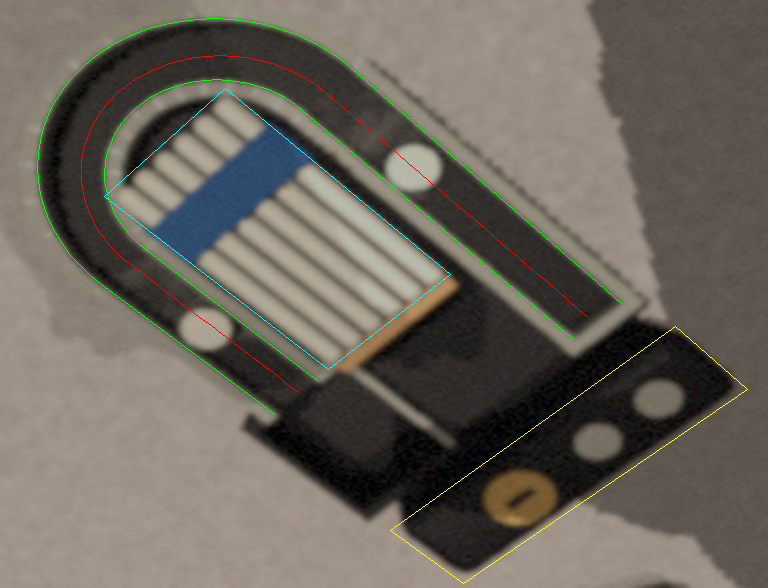

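Call:
{"api": "carry_out", "payload": {"motion": [0,0,0,2.33,-2.54,0,0,0,0,0,2.33,-2.54,0,0,0,0,0,2.33,-2.54,0,0,0,0,0,2.33,-2.54,0,0,0,0,0,2.33,-2.54,0,0,0,0,0,2.33,-2.54,0,0,0,0,0,2.33,-2.54,0,0,0,0,0,2.33,-2.54,0,0,0,0,0,2.33,-2.54,0,0,0,0,0,2.33,-2.54,0,0,0,0,0.0785,0,0,0,0,0,0,0.0785,0,0,0,0]}}

```text
time: 5.53
ee_pos: [0.4994, 0.3163, 0.2504]
ee_rot: [[0.538, 0.843, -0.001], [0.843, -0.538, 0.002], [0.001, -0.002, -1.0]]
wrist_force: [0.7, -0.6, 0.1]
gripper_width: 0.0857
```

Call:
{"api": "carry_out", "payload": {"motion": [0,0,0,0,0,0,0,0,0,0,0,0,0,0]}}

```text
time: 5.7
ee_pos: [0.5014, 0.3129, 0.2505]
ee_rot: [[0.537, 0.843, 0.0], [0.843, -0.537, 0.0], [0.0, -0.0, -1.0]]
wrist_force: [-0.9, 0.4, -0.3]
gripper_width: 0.0853
```

Run:
```python
from h import *
d=snap("w2")
from station import viewer
for q in ["stylus","stand"]: print(q,[(np.round(x["xyz"],4).tolist(),round(x["p"],2)) for x in viewer.find_in("wrist",q)])
W=cloud(d)
for name,c,r,zs in [("standtop",(.504,.31),.1,(.107,.113)),("handletop",(.504,.31),.03,(.172,.187))]:
    m=(np.hypot(W[...,0]-c[0],W[...,1]-c[1])<r)&(W[...,2]>zs[0])&(W[...,2]<zs[1]); p=W[m]
    print(name,len(p),np.median(p,0).round(4),cv2.minAreaRect(p[:,:2].astype(np.float32)*1000))
```

```text
5.7 [0.50136465 0.31294913 0.25051969] [[0.5375, 0.8433, 0.0], [0.8433, -0.5375, 0.0001], [0.0001, -0.0, -1.0]] 1.2023875526777008
stylus [([0.4956, 0.3198, 0.1629], 0.74), ([0.5279, 0.0426, 0.0308], 0.74)]
stand [([0.4853, 0.3259, 0.1161], 0.77), ([0.4946, 0.3125, 0.1707], 0.58), ([0.5242, 0.0437, 0.0318], 0.36)]
standtop 7783 [0.4891 0.3211 0.1103] ((503.0591125488281, 312.84735107421875), (56.069297790527344, 140.386474609375), 56.63150405883789)
handletop 630 [0.5014 0.3138 0.1801] ((502.6641845703125, 313.37451171875), (15.821642875671387, 16.164640426635742), 57.32282638549805)
```

View pics/w2.png

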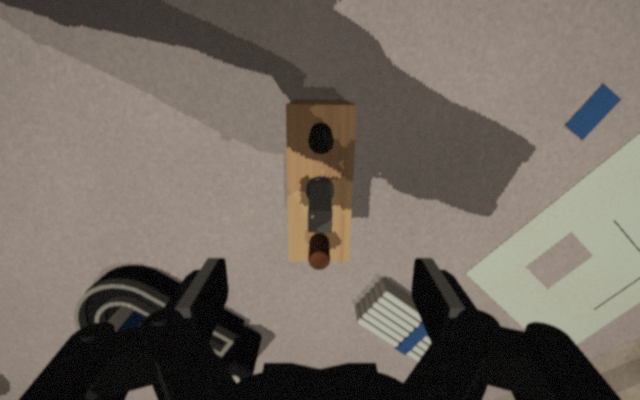

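Call:
{"api": "carry_out", "payload": {"motion": [0,0,0.012,0,0,1.3,0,0,0,0,0,0,2.0,0,0,0,0,0,0,2.0,0,0,0,0,0,0,2.0,0,0,0,0,0,0,2.0,0,0,0,0,0,0,1.25,0,0,0,0,0,0,0,0,0,0,0,0,0,0,0,0,0,0,0,0,0,0]}}

```text
time: 6.6
ee_pos: [0.503, 0.3121, 0.1457]
ee_rot: [[0.551, 0.834, 0.001], [0.834, -0.551, 0.001], [0.001, 0.0, -1.0]]
wrist_force: [-0.4, 0.4, 0.5]
gripper_width: 0.0851
```

Call:
{"api": "carry_out", "payload": {"motion": [0,0,0,0,0,0,1,0,0,0,0,0,0,1,0,0,0,0,0,0,1,0,0,0,0,0,0,1,0,0,0,0,0,0,1,0,0,0,0,0,0,1,0,0,0,0,0,0,1,0,0,0,0,0,0,1], "force": 60}}

```text
time: 7.27
ee_pos: [0.5025, 0.3121, 0.1451]
ee_rot: [[0.551, 0.834, 0.0], [0.834, -0.551, 0.0], [0.0, 0.0, -1.0]]
wrist_force: [-1.2, -0.3, 4.1]
gripper_width: 0.0155
```

Call:
{"api": "carry_out", "payload": {"motion": [0,0,0,0,0,-0.3,1,0,0,0,0,0,-0.8,1,0,0,0,0,0,-1.2,1,0,0,0,0,0,-1.6,1,0,0,0,0,0,-1.6,1,0,0,0,0,0,-1.6,1,0,0,0,0,0,-1.6,1,0,0,0,0,0,-1.6,1,0,0,0,0,0,-1.2,1,0,0,0,0,0,-0.3,1,0,0,0,0,0,0,1,0,0,0,0,0,0,1]}}

```text
time: 8.27
ee_pos: [0.5021, 0.3119, 0.2624]
ee_rot: [[0.551, 0.834, -0.0], [0.834, -0.551, -0.0], [-0.001, -0.0, -1.0]]
wrist_force: [0.6, -1.0, -0.6]
gripper_width: 0.0152
```

Run:
```python
from h import *
d=snap("w3")
W=cloud(d);T=np.linalg.inv(d["T_wt"]); V=W@T[:3,:3].T+T[:3,3]
m=(abs(V[...,0])<.02)&(abs(V[...,1])<.02)
for z0,z1 in [(-.04,-.02),(.02,.029),(.029,.037),(.045,.07),(.07,.09),(.09,.11),(.11,.12)]:
    k=m&(V[...,2]>z0)&(V[...,2]<z1); p=V[k]
    if len(p)>3: print(z0,len(p),np.median(p,0).round(4),p.min(0).round(4),p.max(0).round(4))
from station import viewer
for c in ["scene","side"]:
    im=viewer.get_image(c); np.savez(c+"1.npz",**{k:v for k,v in im.items() if isinstance(v,np.ndarray)}); cv2.imwrite(f"pics/{c}1.png",im["pixels"])
```

```text
8.2667 [0.50206187 0.31187184 0.26239977] [[0.5512, 0.8344, -0.0005], [0.8344, -0.5512, -0.0003], [-0.0005, -0.0002, -1.0]] 0.7977997092732071
-0.04 5532 [ 0.0004 -0.0077 -0.0336] [-0.02   -0.0146 -0.04  ] [ 0.02    0.0121 -0.02  ]
0.02 393 [ 0.0006 -0.0078  0.027 ] [-0.0098 -0.0121  0.02  ] [ 0.0115 -0.0045  0.029 ]
0.029 254 [ 0.0009 -0.0097  0.0308] [-0.0108 -0.012   0.029 ] [ 0.0126 -0.0019  0.0355]
0.045 122 [ 0.0009 -0.0033  0.0615] [-0.0027 -0.0045  0.0527] [ 0.0044 -0.0015  0.0699]
0.07 125 [ 0.0012 -0.0033  0.0791] [-0.003  -0.0041  0.0702] [ 0.0047 -0.0006  0.09  ]
0.09 94 [ 0.0012 -0.0033  0.0991] [-0.0031 -0.004   0.0902] [0.0048 0.0002 0.11  ]
0.11 5 [-0.0003 -0.0034  0.1107] [-0.0019 -0.0039  0.1101] [ 0.002  -0.0027  0.1116]
```

View pics/w3.png

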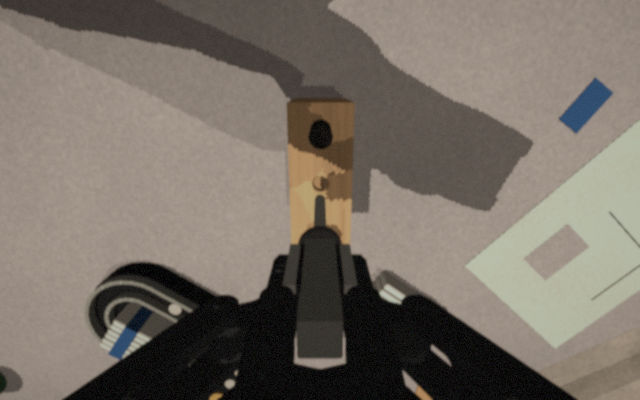

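```bash
cat > plan.py <<'E'
from h import *
from station import sensors
q=np.array([567.6,7.2,np.radians(201.0)])
c,s=np.cos(q[2]),np.sin(q[2]);R=np.array([[c,-s],[s,c]])
def w(h): return np.asarray(h,float)@R.T+q[:2]
def S(l): # arclength from x=-80
    if l<110: return (-80+l,-45)
    l-=110
    if l<np.pi*45: t=-np.pi/2+l/45; return (30+45*np.cos(t),45*np.sin(t))
    return (30-(l-np.pi*45),45)
def here():
    st=sensors.state(); p=st["ee_pos"]*1000; h=(p[:2]-q[:2])@R
    print("t",round(st["time"],2),"tcp",p.round(1),"house",h.round(1),"tipz",(p[2]-115.1).round(1),"F",st["wrist_force"].round(1),"w",st["gripper_width"])
    return st,p,h
def totool(st,d): return st["ee_rot"][:2,:2].T@d
E
python3 - <<'E'
from plan import *
st,p,h=here()
d=w((-80,-45))-p[:2]; print("to start world",w((-80,-45)),"tool mm",totool(st,d))
d=dict(np.load("w3.npz")); W=cloud(d)
m=(np.hypot(W[...,0]-.503,W[...,1]-.312)<.1)&(abs(W[...,2]-.11)<.003); p=W[m]; print(cv2.minAreaRect(p[:,:2].astype(np.float32)*1000))
im=d["pixels"][160:210,295:345]; cv2.imwrite("pics/hole.png",cv2.resize(im,(500,500),interpolation=cv2.INTER_CUBIC))
T=d["T_wt"]@d["T_tool_cam"];K=d["mtx"]
for (u,v) in [(320,183),(320,185)]:
    r=T[:3,:3]@np.array([(u-K[0,2])/K[0,0],-(v-K[1,2])/K[1,1],-1]); k=(.11-T[2,3])/r[2]; print("hole",T[:3,3]+k*r)
E
```

```text
t 8.42 tcp [501.9 311.8 261.9] house [ -47.9 -307.9] tipz 146.8 F [-0.1 -0.1  0.2] w 0.015296910492220135
to start world [626.15987639  77.88055516] tool mm [-126.72678513  232.57478049]
((498.1270446777344, 316.0204162597656), (56.06032943725586, 128.26258850097656), 56.68239212036133)
hole [0.50257826 0.31289597 0.11      ]
hole [0.50413175 0.31187136 0.11      ]
```

View pics/hole.png

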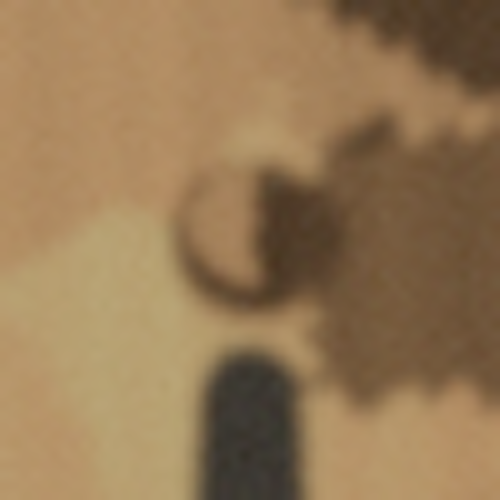

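Call:
{"api": "carry_out", "payload": {"motion": [0,0,0,-0.7,1.3,0,1,0,0,0,-1.33,2.44,0,1,0,0,0,-1.33,2.44,0,1,0,0,0,-1.33,2.44,0,1,0,0,0,-1.33,2.44,0,1,0,0,0,-1.33,2.44,0,1,0,0,0,-1.33,2.44,0,1,0,0,0,-1.33,2.44,0,1,0,0,0,-1.33,2.44,0,1,0,0,0,-1.33,2.44,0,1,0,0,0,0,0,2.5,1,0,0,0,0,0,2.5,1]}}

```text
time: 9.42
ee_pos: [0.628, 0.0754, 0.2127]
ee_rot: [[0.554, 0.832, 0.003], [0.832, -0.554, -0.001], [0.001, 0.003, -1.0]]
wrist_force: [0.5, -0.2, -1.6]
gripper_width: 0.0154
```

Call:
{"api": "carry_out", "payload": {"motion": [0,0,0,0,0,2.0,1,0,0,0,0,0,1.2,1,0,0,0,0,0,0,1,0,0,0,0,0,0,1,0,0,0,0,0,0,1]}}

```text
time: 9.83
ee_pos: [0.627, 0.0781, 0.1814]
ee_rot: [[0.551, 0.834, 0.001], [0.834, -0.551, 0.0], [0.0, 0.001, -1.0]]
wrist_force: [0.3, 0.3, -0.5]
gripper_width: 0.0157
```

Run:
```python
from plan import *
d=snap("w4")
st,p,h=here()
print(totool(st,w((-80,-45))-p[:2]))
print(st["ee_rot"])
```

```text
9.8333 [0.62704193 0.07810804 0.18142716] [[0.5512, 0.8344, 0.0008], [0.8344, -0.5512, 0.0], [0.0004, 0.0007, -1.0]] 0.6933640216062478
t 9.88 tcp [627.2  78.1 181.8] house [-81.  -44.9] tipz 66.7 F [-0.   0.6 -0.5] w 0.01533473442215194
[-0.7630087  -0.69702668]
[[ 5.51196976e-01  8.34373813e-01  1.49481516e-03]
 [ 8.34374594e-01 -5.51197794e-01  1.68913138e-04]
 [ 9.64875516e-04  1.15413138e-03 -9.99998868e-01]]
```

View pics/w4.png

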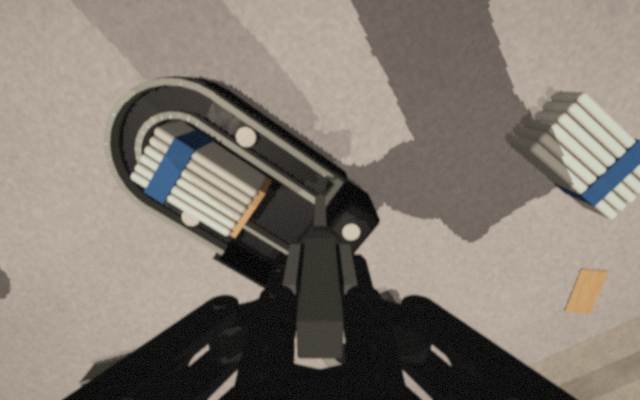

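Run:
```python
from plan import *
d=dict(np.load("w4.npz"));T=np.linalg.inv(d["T_wt"]@d["T_tool_cam"]);K=d["mtx"]
def pr(P):
    p=np.atleast_2d(P)/1000@T[:3,:3].T+T[:3,3]; return np.c_[K[0,0]*p[:,0]/-p[:,2]+K[0,2],K[1,1]*-p[:,1]/-p[:,2]+K[1,2]]
x0,y0,f=200,80,4
im=cv2.resize(d["pixels"][80:220,200:390],None,fx=f,fy=f,interpolation=cv2.INTER_CUBIC)
def dr(h,z,c,cl=False): 
    cv2.polylines(im,[((pr(np.c_[w(h),np.full(len(h),z)])-[x0,y0]+.5)*f).round().astype(int).reshape(-1,1,2)],cl,c,1)
dr([(30,-35),(-90,-35),(-90,-55),(30,-55)],42,(0,255,0))
dr([(30,-35),(-90,-35),(-90,-55),(30,-55)],30,(255,255,0))
dr([(30,-45),(-80,-45)],30,(0,0,255))
tcp=d["T_wt"][:3,3]*1000
L=np.array([[tcp[0],tcp[1],z] for z in (66,32)]); cv2.polylines(im,[((pr(L)-[x0,y0]+.5)*f).round().astype(int).reshape(-1,1,2)],False,(255,0,255),1)
cv2.imwrite("pics/ov4.png",im)
```

```text
(no output)
```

View pics/ov4.png

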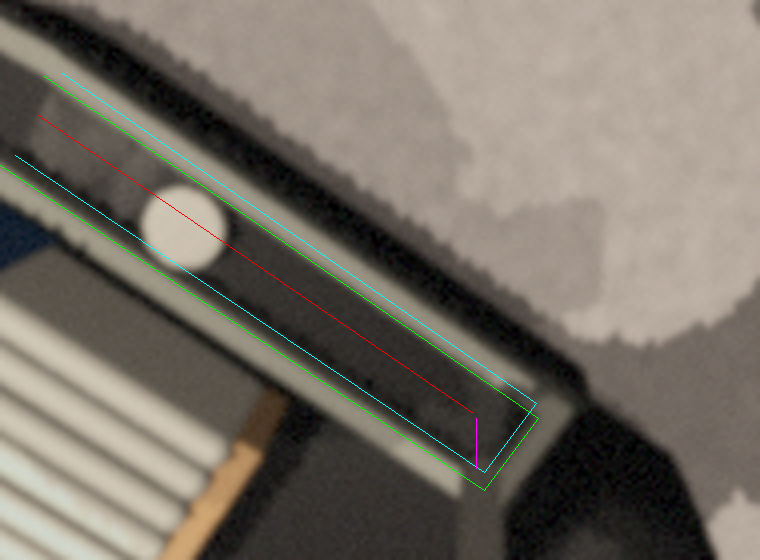

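Run:
```python
from h import *
d=dict(np.load("w4.npz"))
im=cv2.resize(d["pixels"][150:250,270:370],(600,600),interpolation=cv2.INTER_CUBIC)
im=np.clip(255*(im/255.)**.5,0,255).astype(np.uint8); cv2.imwrite("pics/tip4.png",im)
W=cloud(d);T=np.linalg.inv(d["T_wt"]); V=W@T[:3,:3].T+T[:3,3]
m=(abs(V[...,0])<.02)&(abs(V[...,1])<.012)
for z in np.arange(.04,.13,.01):
    k=m&(V[...,2]>z)&(V[...,2]<z+.01); p=V[k]; v,u=np.nonzero(k)
    if len(p)>3: print(z.round(2),len(p),np.median(p,0).round(4),u.mean(),v.mean())
```

```text
0.05 48 [ 0.0009 -0.0034  0.0569] 319.4166666666667 222.83333333333334
0.06 72 [ 0.0008 -0.0033  0.0649] 319.59722222222223 218.01388888888889
0.07 68 [ 0.0012 -0.0033  0.075 ] 319.55882352941177 212.13235294117646
0.08 59 [ 0.0005 -0.0032  0.0853] 319.4406779661017 206.83050847457628
0.09 48 [ 0.0012 -0.0032  0.0942] 319.7291666666667 201.95833333333334
0.1 42 [ 0.0008 -0.0032  0.1043] 319.45238095238096 197.3095238095238
0.11 36 [0.018  0.0098 0.1169] 337.25 205.25
0.12 25 [0.0178 0.0093 0.1252] 340.48 203.44
```

View pics/tip4.png

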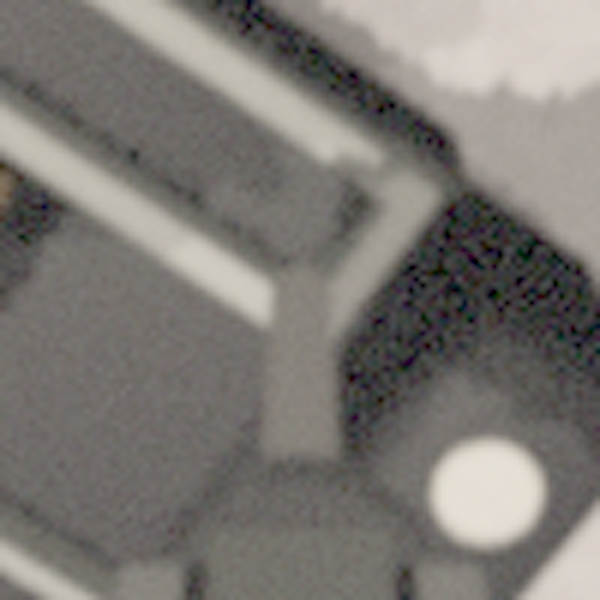

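Call:
{"api": "carry_out", "payload": {"motion": [0,0,0,-0.07,-0.07,0.38,1,0,0,0,0,0,0.38,1,0,0,0,0,0,0.38,1,0,0,0,0,0,0.38,1,0,0,0,0,0,0.38,1,0,0,0,0,0,0.38,1,0,0,0,0,0,0.38,1,0,0,0,0,0,0.38,1,0,0,0,0,0,0.36,1,0,0,0,0,0,0,1,0,0,0,0,0,0,1,0,0,0,0,0,0,1]}}

```text
time: 10.88
ee_pos: [0.6257, 0.0779, 0.1469]
ee_rot: [[0.551, 0.834, 0.0], [0.834, -0.551, 0.0], [0.0, 0.0, -1.0]]
wrist_force: [-0.2, 0.9, -0.7]
gripper_width: 0.0153
```

```bash
cat > nxt.py <<'E'
from plan import *
import sys
# usage: nxt l0 n step : per-row tool deltas (cm) from current pose to path
l0,n,step=float(sys.argv[1]),int(sys.argv[2]),float(sys.argv[3])
st,p,h=here()
print("now vs path",(h-np.array(S(l0))).round(1))
Rt=st["ee_rot"][:2,:2]
prev=w(S(l0))
rows=[]
for i in range(1,n+1):
    a=w(S(l0+i*step)); rows.append(Rt.T@(a-prev)/10); prev=a
for r in rows: print(r.round(3), end=" ")
print("\nend l",l0+n*step,S(l0+n*step),"sum",np.sum(rows,0).round(3),"from here",(Rt.T@(prev-p[:2])/10).round(3))
E
python3 nxt.py 0 12 4
```

```text
t 10.88 tcp [625.7  77.9 146.9] house [-79.6 -45.2] tipz 31.8 F [-0.2  0.9 -0.7] w 0.015292352292809236
now vs path [ 0.4 -0.2]
[-0.325 -0.233] [-0.325 -0.233] [-0.325 -0.233] [-0.325 -0.233] [-0.325 -0.233] [-0.325 -0.233] [-0.325 -0.233] [-0.325 -0.233] [-0.325 -0.233] [-0.325 -0.233] [-0.325 -0.233] [-0.325 -0.233] 
end l 48.0 (-32.0, -45) sum [-3.905 -2.791] from here [-3.884 -2.752]
```

Call:
{"api": "carry_out", "payload": {"motion": [0,0,0,-0.14,-0.1,0,1,0,0,0,-0.285,-0.204,0,1,0,0,0,-0.285,-0.204,0,1,0,0,0,-0.285,-0.204,0,1,0,0,0,-0.285,-0.204,0,1,0,0,0,-0.285,-0.204,0,1,0,0,0,-0.285,-0.204,0,1,0,0,0,-0.285,-0.204,0,1,0,0,0,-0.285,-0.204,0,1,0,0,0,-0.285,-0.204,0,1,0,0,0,-0.285,-0.204,0,1,0,0,0,-0.285,-0.204,0,1]}}

```text
time: 11.88
ee_pos: [0.5877, 0.0633, 0.1468]
ee_rot: [[0.551, 0.834, 0.0], [0.834, -0.551, -0.0], [0.0, 0.0, -1.0]]
wrist_force: [-0.5, 0.8, -0.8]
gripper_width: 0.0149
```

```bash
python3 nxt.py 40.25 12 3.5
```

```text
t 11.88 tcp [587.7  63.3 146.8] house [-38.9 -45.2] tipz 31.7 F [-0.5  0.8 -0.8] w 0.01492534369232111
now vs path [ 0.9 -0.2]
[-0.285 -0.203] [-0.285 -0.203] [-0.285 -0.203] [-0.285 -0.203] [-0.285 -0.203] [-0.285 -0.203] [-0.285 -0.203] [-0.285 -0.203] [-0.285 -0.203] [-0.285 -0.203] [-0.285 -0.203] [-0.285 -0.203] 
end l 82.25 (2.25, -45) sum [-3.417 -2.442] from here [-3.358 -2.373]
```

Call:
{"api": "carry_out", "payload": {"motion": [0,0,0,-0.285,-0.2,0,1,0,0,0,-0.285,-0.203,0,1,0,0,0,-0.285,-0.203,0,1,0,0,0,-0.285,-0.203,0,1,0,0,0,-0.285,-0.203,0,1,0,0,0,-0.285,-0.203,0,1,0,0,0,-0.285,-0.203,0,1,0,0,0,-0.285,-0.203,0,1,0,0,0,-0.285,-0.203,0,1,0,0,0,-0.285,-0.203,0,1,0,0,0,-0.285,-0.203,0,1,0,0,0,-0.285,-0.203,0,1]}}

```text
time: 12.88
ee_pos: [0.5485, 0.0482, 0.1468]
ee_rot: [[0.551, 0.834, 0.0], [0.834, -0.551, -0.0], [-0.0, 0.0, -1.0]]
wrist_force: [-0.7, -0.9, -1.5]
gripper_width: 0.0151
```

```bash
python3 nxt.py 83 12 3.5; python3 -c "
from h import *
snap('w5')"
```

```text
t 12.88 tcp [548.5  48.2 146.8] house [  3.1 -45.2] tipz 31.7 F [-0.7 -0.9 -1.5] w 0.015107508353492002
now vs path [ 0.1 -0.2]
[-0.285 -0.204] [-0.285 -0.204] [-0.285 -0.204] [-0.285 -0.204] [-0.285 -0.204] [-0.285 -0.204] [-0.285 -0.204] [-0.285 -0.203] [-0.297 -0.186] [-0.31  -0.162] [-0.322 -0.137] [-0.331 -0.112] 
end l 125.0 (np.float64(44.72376135582685), np.float64(-42.5230625841632)) sum [-3.539 -2.224] from here [-3.539 -2.206]
12.8833 [0.54852017 0.04824013 0.1468197 ] [[0.5512, 0.8344, 0.0], [0.8344, -0.5512, -0.0], [-0.0, 0.0, -1.0]] 5.736275968860243
```

View pics/w5.png

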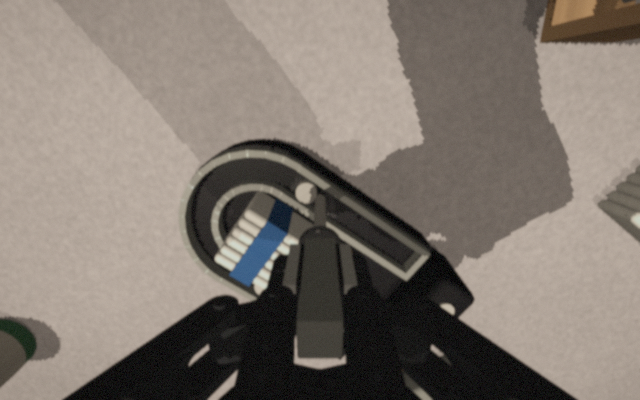

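Call:
{"api": "carry_out", "payload": {"motion": [0,0,0,-0.285,-0.2,0,1,0,0,0,-0.285,-0.2,0,1,0,0,0,-0.285,-0.204,0,1,0,0,0,-0.285,-0.204,0,1,0,0,0,-0.285,-0.204,0,1,0,0,0,-0.285,-0.204,0,1,0,0,0,-0.285,-0.204,0,1,0,0,0,-0.285,-0.203,0,1,0,0,0,-0.297,-0.186,0,1,0,0,0,-0.31,-0.162,0,1,0,0,0,-0.322,-0.137,0,1,0,0,0,-0.331,-0.112,0,1]}}

```text
time: 13.93
ee_pos: [0.5105, 0.0309, 0.1468]
ee_rot: [[0.551, 0.834, 0.0], [0.834, -0.551, 0.0], [0.0, 0.0, -1.0]]
wrist_force: [0.6, -0.2, -0.4]
gripper_width: 0.0153
```

```bash
python3 nxt.py 125 12 3.5
```

```text
t 13.93 tcp [510.5  30.9 146.8] house [ 44.8 -42.6] tipz 31.7 F [ 0.6 -0.2 -0.4] w 0.01528324935782149
now vs path [ 0.1 -0.1]
[-0.339 -0.086] [-0.345 -0.059] [-0.348 -0.032] [-0.35  -0.005] [-0.349  0.022] [-0.346  0.049] [-0.342  0.076] [-0.335  0.102] [-0.326  0.128] [-0.315  0.153] [-0.302  0.177] [-0.287  0.2  ] 
end l 167.0 (np.float64(72.93485767767974), np.float64(-13.475830074521754)) sum [-3.984  0.723] from here [-3.984  0.732]
```

Tracking to 0.1 mm.

Call:
{"api": "carry_out", "payload": {"motion": [0,0,0,-0.339,-0.086,0,1,0,0,0,-0.345,-0.059,0,1,0,0,0,-0.348,-0.032,0,1,0,0,0,-0.35,-0.005,0,1,0,0,0,-0.349,0.022,0,1,0,0,0,-0.346,0.049,0,1,0,0,0,-0.342,0.076,0,1,0,0,0,-0.335,0.102,0,1,0,0,0,-0.326,0.128,0,1,0,0,0,-0.315,0.153,0,1,0,0,0,-0.302,0.177,0,1,0,0,0,-0.287,0.2,0,1]}}

```text
time: 14.93
ee_pos: [0.4949, -0.0066, 0.1468]
ee_rot: [[0.551, 0.834, -0.0], [0.834, -0.551, -0.0], [-0.0, 0.0, -1.0]]
wrist_force: [-0.0, -0.0, -0.3]
gripper_width: 0.0149
```

```bash
python3 nxt.py 167 12 3.5; python3 -c "
from h import *
snap('w6')"
```

```text
t 14.93 tcp [494.9  -6.6 146.8] house [ 72.8 -13.2] tipz 31.7 F [-0.  -0.  -0.3] w 0.01489443668175725
now vs path [-0.1  0.3]
[-0.271  0.221] [-0.253  0.242] [-0.233  0.261] [-0.212  0.278] [-0.19   0.294] [-0.167  0.308] [-0.142  0.32 ] [-0.117  0.33 ] [-0.091  0.338] [-0.065  0.344] [-0.038  0.348] [-0.011  0.35 ] 
end l 209.0 (np.float64(66.38233817188156), np.float64(26.482550276490567)) sum [-1.79   3.632] from here [-1.782  3.604]
14.9333 [ 0.49487777 -0.00657675  0.14680314] [[0.5513, 0.8343, -0.0], [0.8343, -0.5513, -0.0], [-0.0, 0.0, -1.0]] 5.04230477989658
```

View pics/w6.png

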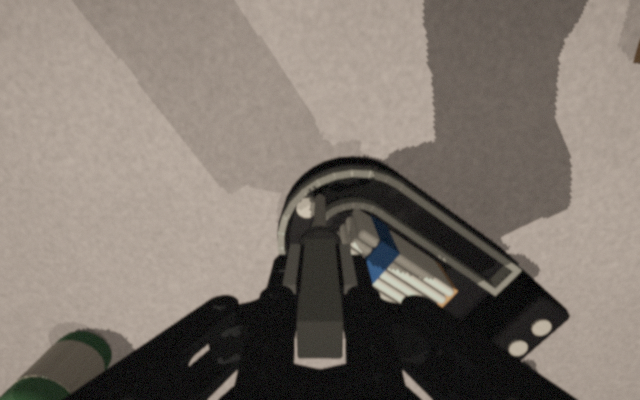

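Call:
{"api": "carry_out", "payload": {"motion": [0,0,0,-0.271,0.221,0,1,0,0,0,-0.253,0.24,0,1,0,0,0,-0.233,0.26,0,1,0,0,0,-0.212,0.277,0,1,0,0,0,-0.19,0.293,0,1,0,0,0,-0.167,0.307,0,1,0,0,0,-0.142,0.318,0,1,0,0,0,-0.117,0.328,0,1,0,0,0,-0.091,0.336,0,1,0,0,0,-0.065,0.342,0,1,0,0,0,-0.038,0.346,0,1,0,0,0,-0.011,0.348,0,1]}}

```text
time: 15.98
ee_pos: [0.5155, -0.0413, 0.1468]
ee_rot: [[0.551, 0.834, -0.0], [0.834, -0.551, -0.0], [-0.0, 0.0, -1.0]]
wrist_force: [0.7, 0.2, -0.5]
gripper_width: 0.0153
```

```bash
python3 nxt.py 209 12 3.5
```

```text
t 15.98 tcp [515.5 -41.3 146.8] house [66.  26.6] tipz 31.7 F [ 0.7  0.2 -0.5] w 0.015288985569755201
now vs path [-0.4  0.1]
[0.017 0.35 ] [0.044 0.347] [0.071 0.343] [0.097 0.336] [0.123 0.328] [0.148 0.317] [0.172 0.305] [0.195 0.29 ] [0.217 0.274] [0.238 0.257] [0.257 0.237] [0.275 0.217] 
end l 251.0 (np.float64(30.37166518589869), np.float64(44.998465140375515)) sum [1.853 3.6  ] from here [1.831 3.57 ]
```

Call:
{"api": "carry_out", "payload": {"motion": [0,0,0,0.015,0.348,0,1,0,0,0,0.042,0.345,0,1,0,0,0,0.069,0.341,0,1,0,0,0,0.095,0.334,0,1,0,0,0,0.121,0.326,0,1,0,0,0,0.146,0.315,0,1,0,0,0,0.17,0.303,0,1,0,0,0,0.193,0.288,0,1,0,0,0,0.215,0.272,0,1,0,0,0,0.236,0.255,0,1,0,0,0,0.256,0.236,0,1,0,0,0,0.275,0.217,0,1]}}

```text
time: 16.98
ee_pos: [0.5555, -0.0454, 0.1468]
ee_rot: [[0.551, 0.834, -0.0], [0.834, -0.551, -0.0], [-0.0, -0.0, -1.0]]
wrist_force: [-0.1, -1.5, -0.9]
gripper_width: 0.0157
```

```bash
python3 nxt.py 251 12 3.5;  python3 -c "
from h import *
snap('w7')
from station import viewer
for c in ['scene','side']: cv2.imwrite(f'pics/{c}2.png',cv2.resize(viewer.get_image(c)['pixels'][160:300,240:400],(640,560),interpolation=cv2.INTER_CUBIC))
"
```

```text
t 16.98 tcp [555.5 -45.4 146.8] house [30.1 44.7] tipz 31.7 F [-0.1 -1.5 -0.9] w 0.015728238103981468
now vs path [-0.2 -0.3]
[0.285 0.204] [0.285 0.204] [0.285 0.204] [0.285 0.204] [0.285 0.204] [0.285 0.204] [0.285 0.204] [0.285 0.204] [0.285 0.204] [0.285 0.204] [0.285 0.204] [0.285 0.204] 
end l 293.0 (-11.628330588459306, 45) sum [3.417 2.442] from here [3.382 2.45 ]
16.9833 [ 0.55550162 -0.04536295  0.14678277] [[0.5512, 0.8344, -0.0], [0.8344, -0.5512, -0.0], [-0.0, -0.0, -1.0]] 5.613695680629182
```

View pics/side2.png

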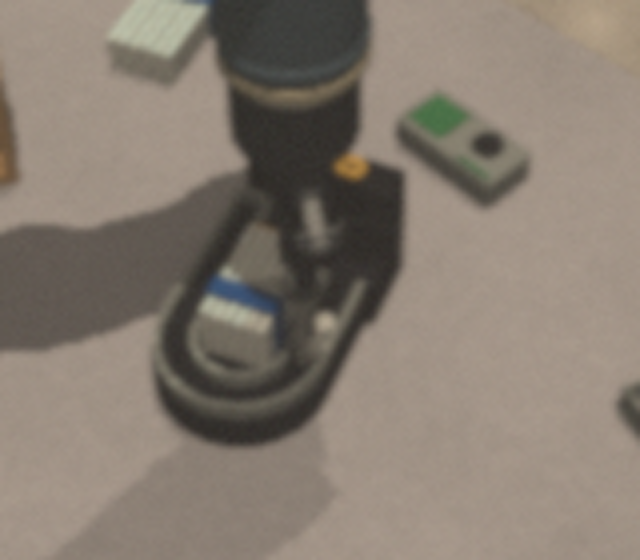

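View pics/scene2.png

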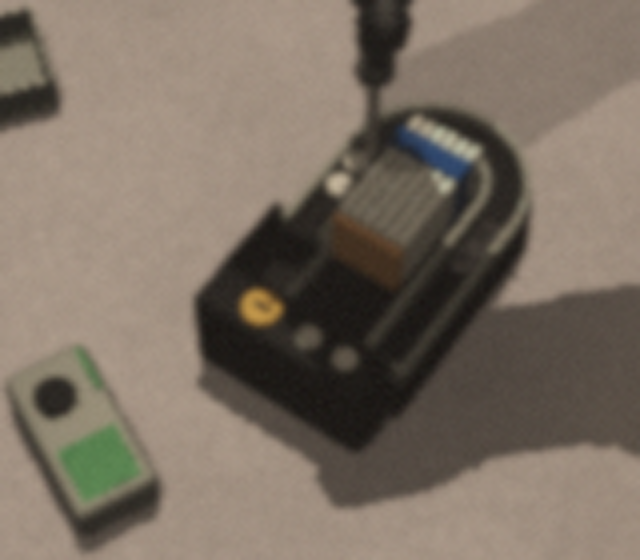

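Call:
{"api": "carry_out", "payload": {"motion": [0,0,0,0.283,0.205,0,1,0,0,0,0.283,0.205,0,1,0,0,0,0.283,0.205,0,1,0,0,0,0.283,0.205,0,1,0,0,0,0.283,0.205,0,1,0,0,0,0.283,0.205,0,1,0,0,0,0.283,0.205,0,1,0,0,0,0.283,0.205,0,1,0,0,0,0.283,0.205,0,1,0,0,0,0.283,0.205,0,1,0,0,0,0.283,0.205,0,1,0,0,0,0.283,0.205,0,1]}}

```text
time: 18.13
ee_pos: [0.5947, -0.0306, 0.1468]
ee_rot: [[0.551, 0.834, -0.0], [0.834, -0.551, -0.0], [-0.0, 0.0, -1.0]]
wrist_force: [0.7, 1.0, -1.0]
gripper_width: 0.0157
```

```bash
python3 nxt.py 293 12 3
```

```text
t 18.13 tcp [594.7 -30.6 146.8] house [-11.8  45. ] tipz 31.7 F [ 0.7  1.  -1. ] w 0.015721358348378147
now vs path [-0.2  0. ]
[0.244 0.174] [0.244 0.174] [0.244 0.174] [0.244 0.174] [0.244 0.174] [0.244 0.174] [0.244 0.174] [0.244 0.174] [0.244 0.174] [0.244 0.174] [0.244 0.174] [0.244 0.174] 
end l 329.0 (-47.628330588459306, 45) sum [2.929 2.093] from here [2.917 2.082]
```

Call:
{"api": "carry_out", "payload": {"motion": [0,0,0,0.244,0.174,0,1,0,0,0,0.244,0.174,0,1,0,0,0,0.244,0.174,0,1,0,0,0,0.244,0.174,0,1,0,0,0,0.244,0.174,0,1,0,0,0,0.244,0.174,0,1,0,0,0,0.244,0.174,0,1,0,0,0,0.244,0.174,0,1,0,0,0,0.244,0.174,0,1,0,0,0,0.244,0.174,0,1,0,0,0,0.244,0.174,0,1,0,0,0,0.244,0.174,0,1]}}

```text
time: 19.13
ee_pos: [0.6283, -0.0177, 0.1468]
ee_rot: [[0.551, 0.834, -0.0], [0.834, -0.551, -0.0], [-0.0, -0.0, -1.0]]
wrist_force: [0.2, 0.4, -0.8]
gripper_width: 0.015
```

Call:
{"api": "carry_out", "payload": {"motion": [0,0,0,0.244,0.174,0,1,0,0,0,0.244,0.174,0,1,0,0,0,0.12,0.09,0,1,0,0,0,0,0,0,1,0,0,0,0,0,0,1]}}

```text
time: 19.55
ee_pos: [0.635, -0.0151, 0.1467]
ee_rot: [[0.551, 0.834, -0.0], [0.834, -0.551, -0.0], [-0.0, -0.0, -1.0]]
wrist_force: [-0.0, -1.1, -0.2]
gripper_width: 0.0154
```

```bash
python3 -c "
from plan import *
snap('w8'); here()
from station import viewer
for c in ['scene','side']: cv2.imwrite(f'pics/{c}3.png',cv2.resize(viewer.get_image(c)['pixels'][160:300,240:400],(640,560),interpolation=cv2.INTER_CUBIC))
"
```

```text
19.55 [ 0.63496415 -0.01513496  0.14674203] [[0.5512, 0.8344, -0.0001], [0.8344, -0.5512, -0.0001], [-0.0001, -0.0001, -1.0]] 0.2709770545290518
t 19.6 tcp [634.9 -15.2 146.8] house [-54.8  45. ] tipz 31.7 F [-0.6 -0.5 -0.5] w 0.015136019044964468
```

View pics/w8.png

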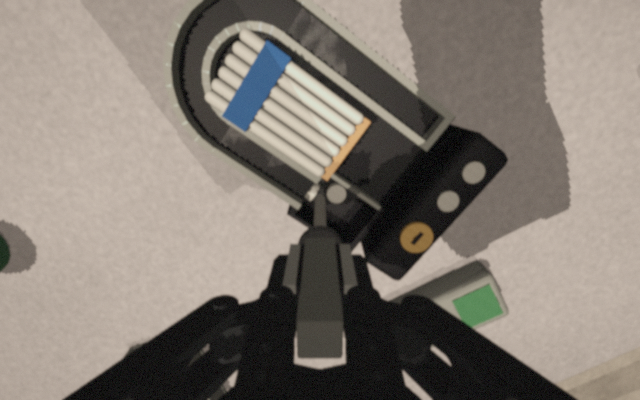

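View pics/scene3.png

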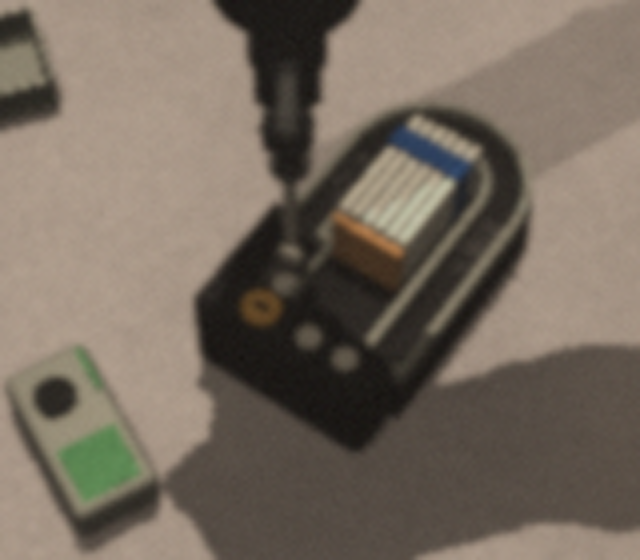

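```bash
python3 -c "
from plan import *
d=dict(np.load('w8.npz')); im=d['pixels'][150:250,280:380]; im=np.clip(255*(im/255.)**.6,0,255).astype(np.uint8)
cv2.imwrite('pics/c8.png',cv2.resize(im,(600,600),interpolation=cv2.INTER_CUBIC))
W=cloud(d)
for (u,v) in [(336,195),(332,193),(340,198),(312,190),(309,194),(314,186),(308,190),(316,188)]: print(u,v,((W[v,u,:2]*1000-q[:2])@R).round(1),(W[v,u,2]*1000).round(1))
"
```

```text
336 195 [-69.9  40.7] 11.8
332 193 [-66.1  41.3] 11.7
340 198 [-74.1  40.8] 12.4
312 190 [-49.6  46.7] 19.8
309 194 [-49.4  50.7] 20.7
314 186 [-49.2  43.4] 18.1
308 190 [-45.4  45.8] 29.6
316 188 [-51.5  43.8] 18.2
```

View pics/c8.png

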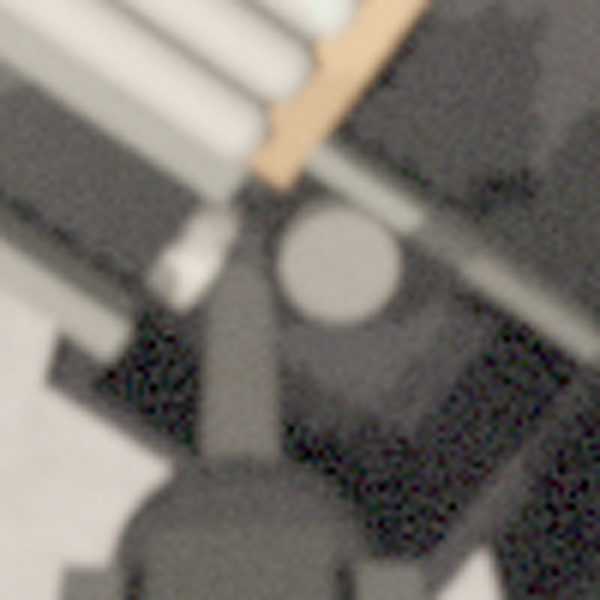

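Call:
{"api": "carry_out", "payload": {"motion": [0,0,0,0,0,-0.3,1,0,0,0,0,0,-0.4,1,0,0,0,0,0,-0.4,1,0,0,0,0,0,-0.4,1,0,0,0,0,0,-1.0,1,0,0,0,0,0,-1.7,1,0,0,0,0,0,-2.0,1,0,0,0,0,0,-2.0,1,0,0,0,0,0,-2.0,1,0,0,0,0,0,-1.7,1,0,0,0,0,0,-1.0,1,0,0,0,0,0,0,1]}}

```text
time: 20.7
ee_pos: [0.636, -0.0153, 0.2788]
ee_rot: [[0.551, 0.834, 0.005], [0.834, -0.551, 0.0], [0.003, 0.004, -1.0]]
wrist_force: [0.9, 0.3, -0.4]
gripper_width: 0.0149
```

Call:
{"api": "carry_out", "payload": {"motion": [0,0,0,1.0,-1.45,0,1,0,0,0,1.75,-2.54,0,1,0,0,0,1.75,-2.54,0,1,0,0,0,1.75,-2.54,0,1,0,0,0,1.75,-2.54,0,1,0,0,0,1.75,-2.54,0,1,0,0,0,1.75,-2.54,0,1,0,0,0,1.75,-2.54,0,1,0,0,0,1.75,-2.54,0,1,0,0,0,1.75,-2.54,0,1,0,0,0,1.75,-2.54,0,1,0,0,0,1.53,-2.23,0,1]}}

```text
time: 21.7
ee_pos: [0.5012, 0.3141, 0.2748]
ee_rot: [[0.55, 0.835, -0.001], [0.835, -0.55, -0.0], [-0.001, -0.001, -1.0]]
wrist_force: [0.7, 0.0, -1.1]
gripper_width: 0.0156
```

Call:
{"api": "carry_out", "payload": {"motion": [0,0,0,0,0,0,1,0,0,0,0,0,0,1,0,0,0,0,0,0,1,0,0,0,0,0,0,1]}}

```text
time: 22.03
ee_pos: [0.5033, 0.3108, 0.2754]
ee_rot: [[0.553, 0.833, -0.0], [0.833, -0.553, -0.001], [-0.001, 0.0, -1.0]]
wrist_force: [-0.4, -0.2, -0.8]
gripper_width: 0.0153
```

```bash
python3 -c "
from plan import *
d=snap('w9'); st,p,h=here(); print('tool delta mm',totool(st,np.array([502.7,312.2])-p[:2]))
im=d['pixels'][150:250,270:370]; im=np.clip(255*(im/255.)**.7,0,255).astype(np.uint8); cv2.imwrite('pics/c9.png',cv2.resize(im,(600,600),interpolation=cv2.INTER_CUBIC))
T=np.linalg.inv(d['T_wt']@d['T_tool_cam']);K=d['mtx']
for P in [(p[0],p[1],p[2]-115),(502.7,312.2,110)]:
    c=T[:3,:3]@np.array(P)/1000+0; c=T[:3,:3]@(np.array(P)/1000)+T[:3,3]; print(K[0,0]*c[0]/-c[2]+K[0,2],-K[1,1]*c[1]/-c[2]+K[1,2])
"
```

```text
22.0333 [0.50327056 0.31077778 0.27540438] [[0.5528, 0.8333, -0.0002], [0.8333, -0.5528, -0.0011], [-0.0011, 0.0004, -1.0]] 0.3958227602356464
t 22.08 tcp [503.4 310.7 275.5] house [ -48.8 -306.4] tipz 160.4 F [ 0.2 -0.1 -0.2] w 0.01537322137779093
tool delta mm [ 0.84482569 -1.35057481]
318.65965866556303 196.8521383972568
319.8061075392371 177.7358278946707
```

View pics/c9.png

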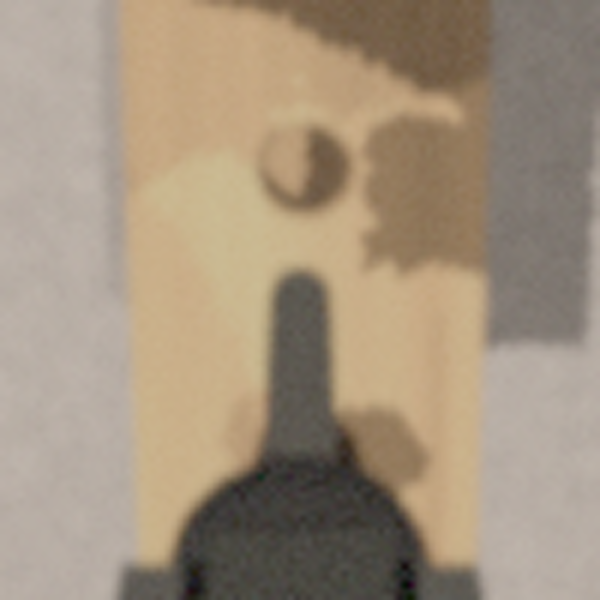

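Call:
{"api": "carry_out", "payload": {"motion": [0,0,0,0.08,-0.13,1.0,1,0,0,0,0,0,1.5,1,0,0,0,0,0,1.0,1,0,0,0,0,0,0,1,0,0,0,0,0,0,1]}}

```text
time: 22.5
ee_pos: [0.502, 0.3131, 0.24]
ee_rot: [[0.552, 0.834, -0.001], [0.834, -0.552, -0.001], [-0.002, -0.001, -1.0]]
wrist_force: [0.3, -0.7, -0.8]
gripper_width: 0.0153
```

Call:
{"api": "carry_out", "payload": {"motion": [0,0,0,0,0,0.5,1,0,0,0,0,0,0.8,1,0,0,0,0,0,0.8,1,0,0,0,0,0,0.8,1]}}

```text
time: 22.83
ee_pos: [0.5021, 0.3137, 0.2111]
ee_rot: [[0.551, 0.834, 0.0], [0.834, -0.551, 0.0], [0.0, 0.0, -1.0]]
wrist_force: [0.7, -0.3, -1.1]
gripper_width: 0.0153
```

Call:
{"api": "carry_out", "payload": {"motion": [0,0,0,-0.08,0.12,0.6,1,0,0,0,0,0,0.9,1,0,0,0,0,0,0.9,1,0,0,0,0,0,0.9,1,0,0,0,0,0,0.9,1,0,0,0,0,0,0.9,1,0,0,0,0,0,0.6,1,0,0,0,0,0,0.3,1,0,0,0,0,0,0.2,1,0,0,0,0,0,0,1,0,0,0,0,0,0,1]}}

```text
time: 23.75
ee_pos: [0.5028, 0.3124, 0.15]
ee_rot: [[0.551, 0.834, 0.0], [0.834, -0.551, 0.0], [0.0, 0.0, -1.0]]
wrist_force: [0.3, 0.6, 0.1]
gripper_width: 0.0153
```

Still 4–5 mm up; lower the rest gently.

Call:
{"api": "carry_out", "payload": {"motion": [0,0,0,0,0,0.2,1,0,0,0,0,0,0.15,1,0,0,0,0,0,0.1,1,0,0,0,0,0,0,1,0,0,0,0,0,0,1]}}

```text
time: 24.17
ee_pos: [0.5026, 0.3124, 0.1453]
ee_rot: [[0.551, 0.834, -0.0], [0.834, -0.551, 0.0], [0.0, -0.0, -1.0]]
wrist_force: [1.0, -0.4, -0.8]
gripper_width: 0.0157
```

Call:
{"api": "carry_out", "payload": {"motion": [0,0,0,0,0,0,0.8,0,0,0,0,0,0,0.75,0,0,0,0,0,0,0.7,0,0,0,0,0,0,0.6,0,0,0,0,0,0,0.4,0,0,0,0,0,0,0.2,0,0,0,0,0,0,0,0,0,0,0,0,0,0,0,0,0,0,0,0,0,0,0,0,0,0,0,0]}}

```text
time: 25.0
ee_pos: [0.5027, 0.3123, 0.1453]
ee_rot: [[0.551, 0.834, 0.0], [0.834, -0.551, -0.0], [-0.0, 0.0, -1.0]]
wrist_force: [0.2, -0.1, -0.6]
gripper_width: 0.0853
```

Call:
{"api": "carry_out", "payload": {"motion": [0,0,0,0,0,-0.8,0,0,0,0,0,0,-1.2,0,0,0,0,0,0,-1.5,0,0,0,0,0,0,-1.5,0,0,0,0,0,0,-1.5,0,0,0,0,0,0,-1.5,0,0,0,0,0,0,-1.5,0,0,0,0,0,0,-1.0,0,0,0,0,0,0,-0.5,0,0,0,0,0,0,0,0,0,0,0,0,0,0,0]}}

```text
time: 25.92
ee_pos: [0.5025, 0.3123, 0.2551]
ee_rot: [[0.551, 0.834, -0.0], [0.834, -0.551, -0.0], [-0.0, -0.0, -1.0]]
wrist_force: [0.0, 0.0, -0.7]
gripper_width: 0.0852
```

```bash
python3 -c "
from plan import *
d=snap('w10'); here()
W=cloud(d)
for name,r,zs in [('standtop',.1,(.107,.113)),('handletop',.025,(.172,.19)),('collar',.022,(.1135,.1185))]:
    m=(np.hypot(W[...,0]-.503,W[...,1]-.3125)<r)&(W[...,2]>zs[0])&(W[...,2]<zs[1]); p=W[m]
    print(name,len(p),np.median(p,0).round(4),cv2.minAreaRect(p[:,:2].astype(np.float32)*1000))
from station import viewer
for c in ['scene','side']: 
    im=viewer.get_image(c); np.savez(c+'9.npz',**{k:v for k,v in im.items() if isinstance(v,np.ndarray)}); cv2.imwrite(f'pics/{c}9.png',im['pixels'])
im=np.load('scene9.npz')['pixels']
cv2.imwrite('pics/c10.png',np.hstack([cv2.resize(im[170:290,270:390],(400,400),interpolation=cv2.INTER_CUBIC),cv2.resize(im[240:340,400:500],(400,400),interpolation=cv2.INTER_CUBIC)]))
"
```

```text
25.9167 [0.50249383 0.31227954 0.25505189] [[0.5511, 0.8344, -0.0002], [0.8344, -0.5511, -0.0001], [-0.0002, -0.0001, -1.0]] 0.7619037110184784
t 25.97 tcp [502.3 312.2 254.6] house [ -48.4 -308.1] tipz 139.5 F [-0.  -0.5 -0.5] w 0.08558908089322867
standtop 7626 [0.4891 0.3211 0.1103] ((503.210693359375, 312.6549072265625), (56.107757568359375, 140.7386474609375), 56.640968322753906)
handletop 621 [0.5017 0.3136 0.1802] ((502.9720458984375, 312.9732666015625), (15.520254135131836, 16.535093307495117), 56.9139404296875)
collar 196 [0.4968 0.3181 0.1162] ((500.53265380859375, 314.34368896484375), (23.152700424194336, 18.13777732849121), 58.34635543823242)
```

View pics/c10.png

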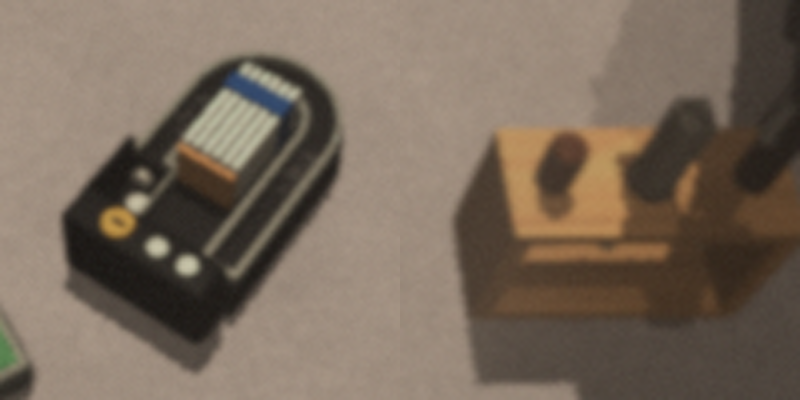

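View pics/w10.png

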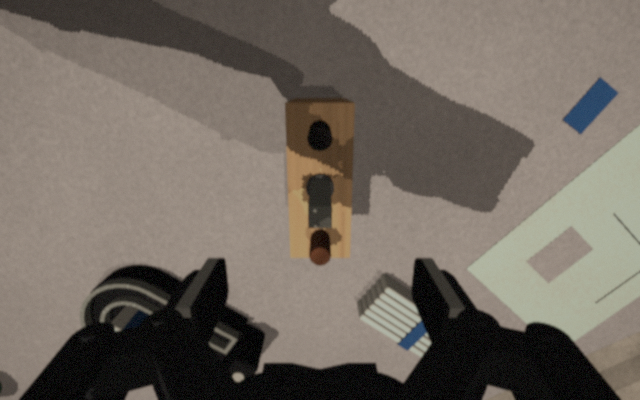

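```bash
python3 -c "
from plan import *
for c in ['scene','side']:
    d=dict(np.load(c+'9.npz')); W=cloud(d); H=((W[...,:2]*1000-q[:2])@R)
    hsv=cv2.cvtColor(d['pixels'],cv2.COLOR_BGR2HSV)
    m=(H[...,0]>-98)&(H[...,0]<-40)&(H[...,1]>20)&(H[...,1]<68)&(hsv[...,2]>90)&(W[...,2]<.028)&(W[...,2]>.003)
    n,l,st,ce=cv2.connectedComponentsWithStats(m.astype(np.uint8))
    for i in range(1,n):
        if st[i,4]>4: k=l==i; print(c,st[i,4],ce[i].round(),H[k].mean(0).round(1),(W[k][:,2]*1000).mean().round(1))
    if c=='scene':
        for u,v in [(311,231),(313,224)]: print(u,v,H[v,u].round(1),W[v,u,2].round(4),d['pixels'][v,u])
"
```

```text
scene 14 [313. 222.] [-50.2  49.5] 18.9
scene 27 [310. 230.] [-67.9  44.4] 11.4
311 231 [-69.   40.9] 0.0118 [154 181 188]
313 224 [-51.5  47.6] 0.0147 [ 78  92 101]
side 8 [340. 226.] [-92.1  67.5] 14.4
side 25 [328. 229.] [-70.7  38.1] 11.0
side 8 [336. 234.] [-62.5  67.6] 7.1
```

```bash
python3 -c "
from station import order,sensors
print(sensors.state()['time']); print(order.job_done())"
```

```text
26.0667
the job is handed in; nothing more can be done
None
```

I swept both spacers into the pocket with the stylus, hung the stylus back in its hole, and handed the job in at 26.1 s. The hand-in reports no verdict.

- **Sweep:** I put the tip down at the closed end. I guided it at about 4 cm/s round the nose and past the mouth, to 10 mm beyond the pocket's edge. The measured path stayed within about 1 mm of the centre line, and the wrist force stayed at about 2 N or less.
- **Spacers:** Both lie in the pocket, below the channel floor.
    - One is flat, near the pocket's centre at about (-69, 42) mm in the housing's frame.
    - The other is leaning or standing on its edge by the channel end, at about x = -50 mm, centre height about 12 mm. That is about 20 mm from the pocket's centre, and it had hardly moved in the pictures taken 6 s apart.
- **Stylus:** The wrist camera shows it hanging in its hole. The top of its handle is at 180 mm, and its centre is within about 1 mm of the stand's centre.
- **Gripper and bystanders:** The gripper is open and clear above the stand. The arm never went near the bottle, cell pack, meter or tray. I did not measure their positions again at the end.
- **Disagreements:** The scene and wrist cameras differed by 1.5 to 2.5 mm on where the housing and stand are, so I used values in between. The side camera did not show the spacer that is standing on its edge.

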